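Set the suction pump to full and start it

ROBOT

A 6-joint arm with a two-finger parallel gripper is mounted at the origin on a cart in front of the work surface, level with it; the furniture and walls round the work are solid. World frame = base frame: x ahead of the robot, y to its left, z up, the work surface at z = 0. Lengths are in mm, angles in rad, forces in N, time in s.
With the tool pointing down it reaches from about 350 to 975 mm from the base axis. Payload 7.1 kg.
Tool frame: the origin (TCP) lies between the finger pads; the fingertips stand 19 mm ahead of it and the grasp point (between the pads) is the TCP (ctrl.tcp_to_tips is the distance from the TCP to the fingertips, in mm); z points along the fingers, y is the line along which they close (so a half turn about z gives the same grasp; the last joint's range is limited). The gripper opens to 88 mm and grips with 3 to 60 N. Pads are 20 mm wide; open, the fingers measure 115 mm over their backs; the gripper's body (75 mm by 178 mm) begins 61 mm behind the grasp point.
Start: joints at [-1.283, 0.423, 1.63, -0, 1.089, -0.019], TCP at [188.774, -595.793, 241.675] pointing down, gripper open.
Joint ranges: [-3, 3], [-0.9, 2.11], [0.09, 2.58], [-1.31, 4.45], [0.11, 2.69], [-2.54, 2.54]. Speed limits (rad/s): [2.39, 2.39, 3.01, 3.14, 3.14, 3.14].

INTERFACE

Orientations are given as a rotation vector (axis times angle).
In Python, from workcell import status, optics, ctrl gives the robot as it stands. The module is installed in compiled form; this text tells all that it offers.
- The arm moves only by the shell command python3 -m inch 'ROWS'. ROWS is JSON, a list that holds one entry, the list of rows, each a list of 7 numbers: the shift along the tool's x, y, z in mm, then the turn, a rotation vector about the tool's x, y, z in rad, then the opening in per cent of the stroke, from 0 (shut) to 100 (fully open). A call has 1 to 20 rows; each row is the pose to reach, as a shift and turn from the pose commanded when the call began, along the tool's axes at that moment; what a row does not reach only later rows make up. A row lasts 1/10 s, in which the tool goes at most 50 mm and 8.59 degrees, less where a joint would pass 70% of its speed; a pose out of reach is approached as far as the arm can. A call with a gripper value outside its range is refused whole. The fingers move at their own pace and stop on an object; the grip force is fixed at half the most. Time passes only in rows, so rows that repeat a pose let the fingers close. It gives the time, the measured TCP pose, the force, the opening and the grip force at its end, in the units of the state.
- status.get_obs(): the state, without advancing time (a new reading comes with each control period).
- optics.get_image(name): name is "scene" or "top"; returns a dict with "frame" (400x640x3 uint8, red, green, blue), "fx", "fy", "cx", "cy" (pixels), "rvec" (rotation vector, rad) and "tvec" (3), from world to camera coordinates, as OpenCV has them. Camera axes: x right, y down, z forward; pixel columns grow to the right and rows downward; lengths in mm; the calibration is good to about 2 mm. A picture is of the moment at which its call begins. There is no depth.
- ctrl.close_job(): hands the job in; it is judged then, once.
The state is a dict: "t": time; "qpos": joint angles; "qvel": joint speeds; "joint_torque": joint torques, N m; "ee_pos": TCP position; "orientation": TCP orientation; "ft_force": force on the tool from outside, world axes, zero at the start; "moment": the same for the moment, N m; "width": finger opening in mm; "grasp_force": force on a finger pad.
Only numpy, scipy, OpenCV 4.12 (cv2) and the standard library are available. Lean on these libraries where they do the work, as an engineer would, in place of code of your own. Each camera call takes 0.05 s, during which the arm holds its last target. There are 200 camera calls.

TASK

Of the two small suction pumps on the packing table, take the one with the red lever knob: push its lever with the fingertips from off, past the first click, all the way to the second stop and leave it there, then press its green start button fully down and let go. Do not take the knob between the fingers, and do not lift or shove anything: the pump stays where it stands, the lever and button of the pump with the blue knob stay as they are, and the other things on the table stay put.

Things in the scene. Friction and masses are not known exactly. Their poses are not given: they have to be found in the camera images.
- red_pump: Suction pump with the red lever knob, loose on rubber feet, 3.5 kg. Origin: centre of its underside. Local x points to its back, local y along its width, z up; yaw varies up to 0.5 either way. Body 138 mm in x by 170 mm in y: rear block (x -15 to 65 mm) 72 mm high, carries the lever in a slot that runs along y; front step (x -72 to -10 mm) 42 mm high, carries the green start button. A 24 mm brass hose nipple sticks out of the back.
- red_lever (a joint): Lever of the red pump, rad; pivots about the pump's x axis at local (25, 0, 32) mm. 0 = off (leans 0.5 rad to local -y; black mark), 0.5 = upright, first detent (one green mark), 1.0 = second stop (leans 0.5 rad to +y; two green marks). Springs hold it at each of these and pull it into the nearest; the humps lie near 0.25 and 0.75.
- red_knob (a point): Centre of the red ball knob (30 mm diameter), 115 mm from the lever's pivot on a steel stem of 10 mm diameter: about 133 mm above the table at off and at the second stop, 147 mm when upright. Knob centre in the pump's frame: off (25, -55) mm, upright (25, 0) mm, second stop (25, 55) mm. Leaving a detent takes some 2 N along the knob's path; rubbing of a level pushing finger can raise it to 15 N.
- red_button_top (a point): Middle of the top of the green start button of the red pump (24 mm diameter), 53 mm above the table when out, at local (-43, -50) mm, facing up.
- red_start (a joint): Start button of the red pump, m: 0 = out, 0.006 = fully down (4.4 N; a preloaded spring, about 1 N at first touch, pushes it back out).
- blue_pump: The other suction pump, the same in every way except its blue lever knob, not to be touched. Origin and axes as for the red pump.
- blue_lever (a joint): Lever of the blue pump, as red_lever; at off, to be left there.
- blue_start (a joint): Start button of the blue pump, m, as red_start; to be left alone.
- date_stamp: Black self-inking stamp, 36 x 62 x 97 mm high, loose bystander at the near edge of the table. Origin: centre of its underside.
- tape_roll: Roll of packing tape lying flat, 103 mm across, 49 mm high, loose bystander. Origin: centre of its underside.
- tub: Tub with a shut blue lid, at the right, 128 x 160 x 81 mm, loose bystander. Origin: centre of its underside.
- mould_plate: Round white pattern plate, 56 mm across, 11 mm thick, loose bystander. Origin: centre of its underside.
- scraper: Green plastic scraper lying flat at the right near edge, 68 x 160 x 9 mm, loose bystander. Origin: centre of its underside.
Not all that is in view belongs to the job. Leave any turquoise look-alike of the red_pump alone.

How it is judged:
By the outcome, as a careful person would: the job done as asked, in the order asked, and still so for the second after the job is handed in, with the robot touching nothing.
It also fails if it takes over 48 s, if anything falls off the work surface, if the arm or the gripper's body presses on something with over 40 N, if the wrist force passes 120 N, or if a joint passes its speed limit or range.

## Working session

There is one attempt and no reset: what is moved stays moved. The work goes in short steps, Python scripts to look and compute and a shell command to move; the robot and the scene stay as the last step left them, time stands still between calls to the robot, and variables do not carry over. Pictures are saved under pics/ and viewed, at most 10 in all, crops included, and the job is handed in when it is done.

```bash
mkdir -p pics
cat > h.py <<'E'
import numpy as np, cv2
from workcell import status, optics, ctrl
def img(n):
    d=optics.get_image(n); R=cv2.Rodrigues(np.array(d["rvec"],float))[0]; t=np.array(d["tvec"],float).ravel()
    return d["frame"],(d["fx"],d["fy"],d["cx"],d["cy"],R,t)
def ray(c,u,v):
    fx,fy,cx,cy,R,t=c; return -R.T@t, R.T@np.array([(u-cx)/fx,(v-cy)/fy,1.])
def plane(c,u,v,z):
    o,d=ray(c,u,v); return o+d*(z-o[2])/d[2]
def tri(c1,p1,c2,p2):
    o1,d1=ray(c1,*p1);o2,d2=ray(c2,*p2)
    s=np.linalg.lstsq(np.c_[d1,-d2],o2-o1,rcond=None)[0]
    a,b=o1+d1*s[0],o2+d2*s[1]; return (a+b)/2,np.linalg.norm(a-b)
def proj(c,p):
    fx,fy,cx,cy,R,t=c;q=R@np.array(p,float)+t;return fx*q[0]/q[2]+cx,fy*q[1]/q[2]+cy
def blobs(f,lo,hi,amin=15):
    h=cv2.cvtColor(f,cv2.COLOR_RGB2HSV);m=cv2.inRange(h,lo,hi)
    if lo[0]==0: m|=cv2.inRange(h,(172,lo[1],lo[2]),(180,255,255))
    n,_,s,ce=cv2.connectedComponentsWithStats(m)
    return [(ce[i].round(1).tolist(),s[i].tolist()) for i in range(1,n) if s[i,4]>=amin]
E
python3 - <<'E'
from h import *
for n in("scene","top"):
    f,c=img(n); cv2.imwrite(f"pics/{n}0.png",f[:,:,::-1]); np.save(n+"0.npy",f)
    print(n,(-c[4].T@c[5]).round(), c[:4])
    print("red",blobs(f,(0,120,60),(8,255,255)));print("green",blobs(f,(40,90,40),(80,255,255)));print("blue",blobs(f,(100,120,50),(130,255,255)))
o=status.get_obs();print(o["ee_pos"],o["orientation"],o["ft_force"],o["t"])
E
```

```text
scene [-170.  725. 1303.] (397.3083867168231, 397.3083867168231, 318.0341793749037, 200.51835213451224)
red [([275.2, 183.6], [272, 181, 7, 7, 37]), ([293.4, 209.9], [291, 207, 6, 7, 36]), ([251.3, 343.8], [249, 337, 6, 15, 50])]
green [([418.1, 190.7], [413, 185, 11, 12, 57]), ([369.0, 188.1], [367, 186, 5, 5, 20]), ([260.7, 200.3], [258, 198, 6, 5, 21]), ([145.3, 230.2], [130, 214, 30, 33, 510]), ([305.9, 233.5], [303, 231, 6, 6, 23]), ([196.5, 276.2], [189, 269, 16, 15, 165])]
blue [([355.9, 169.3], [354, 167, 5, 6, 26])]
top [ 383.   -8. 2132.] (499.292785203071, 499.292785203071, 316.66979936363504, 189.61352880324543)
red [([290.2, 146.5], [287, 144, 7, 6, 36]), ([281.2, 184.5], [278, 181, 7, 8, 38]), ([185.7, 249.4], [182, 244, 8, 11, 37])]
green [([181.4, 93.6], [163, 78, 37, 33, 555]), ([277.0, 142.6], [274, 140, 7, 6, 30]), ([172.7, 188.3], [166, 182, 14, 14, 147]), ([282.6, 202.8], [280, 200, 6, 7, 30]), ([369.4, 203.5], [367, 201, 6, 6, 30]), ([424.2, 240.7], [406, 232, 38, 18, 602])]
blue [([111.8, 83.3], [92, 77, 38, 12, 116]), ([90.2, 138.4], [66, 134, 53, 9, 308]), ([111.6, 148.0], [71, 138, 73, 16, 416]), ([427.1, 178.7], [408, 164, 39, 30, 940]), ([365.1, 186.4], [362, 183, 7, 7, 38])]
[ 188.64205423 -595.34232741  240.98606754] [-3.10331317e+00 -4.79854635e-01  2.86437200e-04] [ 0.42724185 -0.08813912 -0.48719219] 0.1
```

View pics/scene0.png

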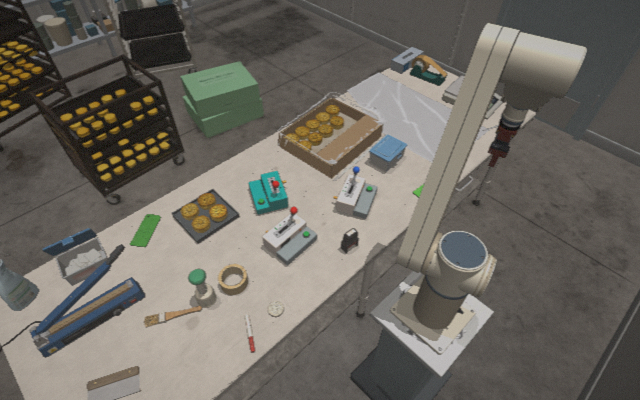

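View pics/top0.png

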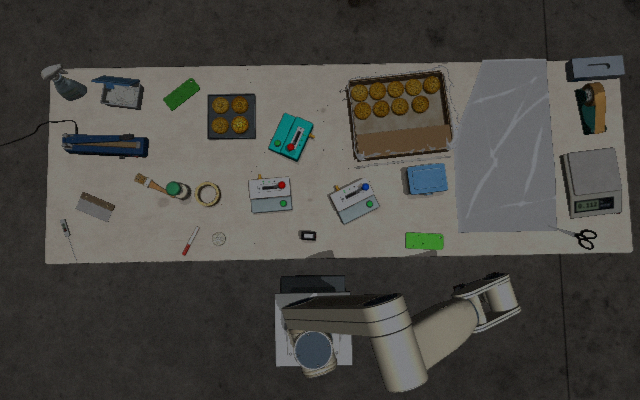

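Scene view: the candidates are the white/grey pump with the red knob (scene 293,210; top 281,184), the turquoise look-alike, also with a red knob (scene 275,184; top 290,146), and the blue-knob pump (scene 356,169; top 365,186). By the description I choose the white/grey one at top (281,184), and will check it in a close crop.

Run:
```python
from h import *
fs,cs=img("scene"); ft,ct=img("top")
k,e=tri(cs,(293.4,209.9),ct,(281.2,184.5)); b,e2=tri(cs,(305.9,233.5),ct,(282.6,202.8))
print("knob",k.round(1),e.round(1),plane(ct,281.2,184.5,133).round(1),plane(cs,293.4,209.9,133).round(1))
print("btn",b.round(1),e2.round(1),plane(ct,282.6,202.8,53).round(1),plane(cs,305.9,233.5,53).round(1))
kb,e=tri(cs,(355.9,169.3),ct,(365.1,186.4));print("blue",kb.round(1),e)
for n,s in((k,b),):
    d=(k-b)[:2]; yaw=np.arctan2(d[1],d[0])-np.arctan2(-5,68); R=np.array([[np.cos(yaw),-np.sin(yaw)],[np.sin(yaw),np.cos(yaw)]])
    o=((k[:2]-R@[25,-55])+(b[:2]-R@[-43,-50]))/2; print("yaw",yaw,"o",o,"len",np.hypot(*d))
    pts=[(x,y,z) for x,y,z in((-72,-85,42),(-72,85,42),(65,-85,72),(65,85,72),(-12,-85,72),(-12,85,72),(25,-55,133),(25,0,147),(25,55,133),(-43,-50,53))]
    def ov(f,c,u,v,w,h):
        s=6;im=cv2.resize(f[v:v+h,u:u+w],None,fx=s,fy=s,interpolation=cv2.INTER_CUBIC)
        raw=im.copy()
        for x,y,z in pts:
            p=proj(c,(*(o+R@[x,y]),z)); cv2.circle(im,(int((p[0]-u+.5)*s),int((p[1]-v+.5)*s)),3,(255,0,255),1)
        return im
    A=ov(ft,ct,240,165,64,60);B=ov(fs,cs,258,200,64,66)
    im=np.zeros((396,770,3),np.uint8);im[:A.shape[0],:384]=A;im[:B.shape[0],386:]=B
    cv2.imwrite("pics/crop1.png",im[:,:,::-1])
```

```text
knob [594.6 117.2 133.7] 0.9 [595.  117.5 133. ] [594.7 116.5 133. ]
btn [526.4 117.2  49.4] 1.5 [526.7 117.5  53. ] [523.8 118.5  53. ]
blue [ 581.3 -220.2  133.3] 0.815702747960165
yaw 0.07218382249550019 o [565.68265734 170.20573474] len 68.24257720464993
```

View pics/crop1.png

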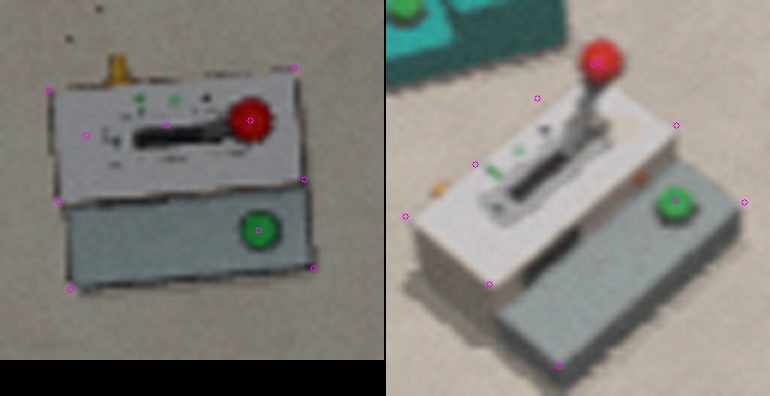

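The crop shows a white/grey body with the red knob at right (off, beside the black mark) and the green button front right. Triangulated heights are 134 mm (knob) and 49–53 mm (button), and the knob–button distance is 68.2 mm (68.2 expected). This is the right pump, yaw about 0.07.

```bash
cat >> h.py <<'E'
from scipy.spatial.transform import Rotation as Ro
O=np.array([565.7,170.2]);YAW=.075
def loc(x,y,z): c,s=np.cos(YAW),np.sin(YAW); return np.array([O[0]+c*x-s*y,O[1]+s*x+c*y,z])
def where():
    o=status.get_obs();R=Ro.from_rotvec(o["orientation"]);return np.array(o["ee_pos"]),R
def go(p,yaw=YAW):
    q,R=where();T=Ro.from_euler("z",yaw)*Ro.from_euler("x",np.pi)
    return R.inv().apply(np.array(p)-q).round(1),(R.inv()*T).as_rotvec().round(3)
E
python3 -c "
from h import *
print(loc(25,-110,240),*go(loc(25,-110,240)))"
```

```text
[598.87198825  62.38247269 240.        ] [ 589.7 -503.3    1.6] [-0.001  0.     0.232]
```

```bash
python3 -m inch '[[[20,-17,0,0,0,0.01,0],[50,-43,0,0,0,0.03,0],[85,-72,0,0,0,0.05,0],[120,-102,0,0,0,0.07,0],[155,-132,0,0,0,0.09,0],[190,-162,0,0,0,0.11,0],[225,-192,0,0,0,0.13,0],[260,-222,0,0,0,0.15,0],[295,-252,0,0,0,0.17,0],[330,-282,0,0,0,0.19,0],[365,-312,0,0,0,0.2,0],[400,-342,0,0,0,0.21,0],[435,-372,0,0,0,0.22,0],[470,-402,0,0,0,0.232,0],[505,-431,0,0,0,0.232,0],[540,-461,0,0,0,0.232,0],[565,-483,0,0,0,0.232,0],[580,-495,0,0,0,0.232,0],[590,-503,0,0,0,0.232,0],[590,-503,0,0,0,0.232,0]]]'
python3 - <<'E'
from h import *
# tip 11 below knob centre; TCP=tip+19
print(*go(loc(25,-110,141)))
f,c=img("top");g,d=img("scene");print(blobs(f[165:225,240:310],(0,120,60),(8,255,255)),blobs(g[190:260,280:330],(0,120,60),(8,255,255)))
E
```

```text
t: 2.2
ee_pos: [599.6, 62.3, 241.4]
orientation: [3.139, 0.119, -0.0]
ft_force: [-0.2, 1.2, -0.1]
width: 0.3
grasp_force: 0.0
[-7.000e-01 -1.000e-01  1.004e+02] [0.    0.    0.001]
[] [([13.4, 20.1], [11, 17, 6, 7, 34])]
```

```bash
python3 -m inch '[[[-0.7,0,20,0,0,0,0],[-0.7,0,50,0,0,0,0],[-0.7,0,80,0,0,0,0],[-0.7,0,95,0,0,0,0],[-0.7,0,100,0,0,0,0],[-0.7,-8,100,0,0,0,0],[-0.7,-16,100,0,0,0,0],[-0.7,-16,100,0,0,0,0],[-0.7,-16,100,0,0,0,0]]]'
python3 - <<'E'
from h import *
f,c=img("scene");s=6;im=cv2.resize(f[170:260,240:340],None,fx=s,fy=s,interpolation=cv2.INTER_CUBIC);cv2.imwrite("pics/c2.png",im[:,:,::-1])
print(*go(loc(25,-94,141)))
E
```

```text
t: 3.2
ee_pos: [597.9, 78.4, 142.7]
orientation: [-3.139, -0.119, -0.003]
ft_force: [-0.4, -0.7, -0.1]
width: 0.0
grasp_force: 0.0
[-0.2 -0.1  1.5] [ 0.    -0.001  0.001]
```

View pics/c2.png

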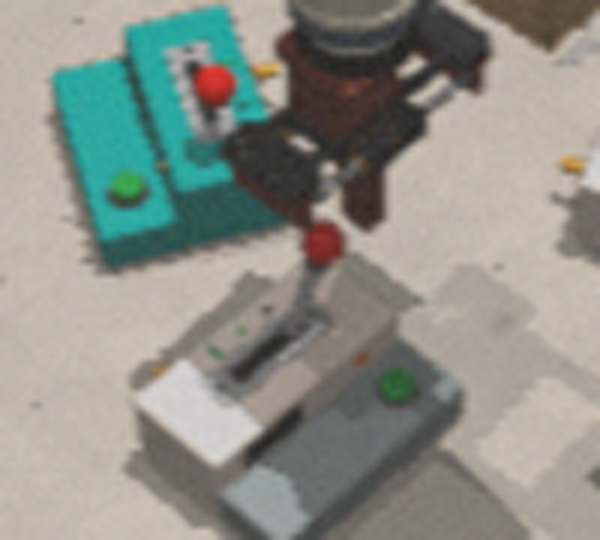

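The knob is still at off (crop 322,242), with the finger just beyond it. I'll check where the tips should project, since the two dark ends at (300,220) and (365,225) look apart.

Run:
```python
from h import *
f,c=img("scene")
for n,p in(("tip",loc(25,-94,124)),("tip+y13",loc(25,-80,124)),("tip-y",loc(25,-108,124)),("x+10",loc(35,-94,124)),("x-10",loc(15,-94,124)),("+y44",loc(25,-50,124)),("knob",loc(25,-55,133)),("body",loc(25,-94,204)),("body+y89",loc(25,-5,204))):
    u,v=proj(c,p);print(n,round((u-240+.5)*6),round((v-170+.5)*6))
print(status.get_obs()["width"])
```

```text
tip 365 218
tip+y13 350 230
tip-y 380 206
x+10 354 210
x-10 376 226
+y44 318 256
knob 323 243
body 362 135
body+y89 260 215
0.2484627425742532
```

Tips project to (365,218) as seen; the other end is the gripper body, well above the knob. Now push along the arc to about upright.

```bash
python3 -m inch '[[[0,-5,0,0,0,0,0],[0,-10,0,0,0,0,0],[0,-15,-2.5,0,0,0,0],[0,-21,-5,0,0,0,0],[0,-26,-7,0,0,0,0],[0,-31,-9,0,0,0,0],[0,-37,-10.5,0,0,0,0],[0,-43,-12,0,0,0,0],[0,-48,-13,0,0,0,0],[0,-54,-13.5,0,0,0,0],[0,-60,-14,0,0,0,0],[0,-60,-14,0,0,0,0]]]'
python3 - <<'E'
from h import *
f,c=img("scene");s=6;im=cv2.resize(f[170:260,240:340],None,fx=s,fy=s,interpolation=cv2.INTER_CUBIC);cv2.imwrite("pics/c3.png",im[:,:,::-1])
q,_=where();print(go(loc(25,-34,155))[0],blobs(f[195:260,255:330],(0,120,60),(8,255,255)),proj(c,loc(25,0,147)),proj(c,loc(-43,-50,53)),blobs(f[195:260,255:330],(40,90,40),(80,255,255)))
E
```

```text
t: 4.5
ee_pos: [592.8, 138.5, 155.6]
orientation: [-3.139, -0.119, 0.0]
ft_force: [-0.7, -0.9, -0.5]
width: 0.6
grasp_force: 0.0
[ 0.4 -0.   0.6] [([27.7, 20.9], [25, 18, 6, 7, 35])] (np.float64(282.78243977042627), np.float64(215.97105039864465)) (np.float64(305.68546051834403), np.float64(232.884510224343)) [([5.7, 5.5], [3, 3, 6, 6, 22]), ([50.8, 38.5], [48, 36, 6, 6, 25])]
```

View pics/c3.png

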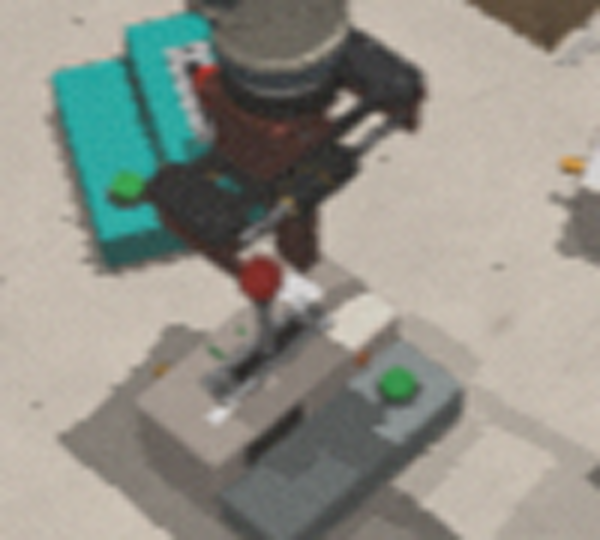

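The knob stands upright at the first detent (crop 260,278; full image 282.7,215.9, predicted 282.8,216.0), and the pump has not moved. Now push on to the second stop.

```bash
python3 -m inch '[[[0,-6,0,0,0,0,0],[0,-12,0.5,0,0,0,0],[0,-17,0.6,0,0,0,0],[0,-23,1.5,0,0,0,0],[0,-28,2.3,0,0,0,0],[0,-34,3.6,0,0,0,0],[0,-39,5,0,0,0,0],[0,-45,7,0,0,0,0],[0,-50,9,0,0,0,0],[0,-55,11.5,0,0,0,0],[0,-58,13,0,0,0,0],[0,-60,13.5,0,0,0,0],[0,-60,13.5,0,0,0,0]]]'
python3 - <<'E'
from h import *
f,c=img("scene")
print(go(loc(25,26,141))[0],blobs(f[195:260,255:330],(0,120,60),(8,255,255)),proj(c,loc(25,55,133)),blobs(f[195:260,255:330],(40,90,40),(80,255,255)))
E
```

```text
t: 5.85
ee_pos: [588.4, 197.6, 142.0]
orientation: [3.139, 0.118, -0.0]
ft_force: [1.2, 0.4, 1.2]
width: 0.6
grasp_force: 0.0
[ 0.3 -0.5  1.1] [([17.6, 31.9], [15, 29, 6, 7, 37])] (np.float64(272.3861347460895), np.float64(226.93669014252737)) [([5.5, 5.6], [3, 3, 6, 6, 22]), ([50.8, 38.5], [48, 36, 6, 6, 25])]
```

The knob is at the second stop (272.6,226.9; predicted 272.4,226.9) and the pump is unmoved. Back off, then go over the button.

```bash
python3 -m inch '[[[0,8,0,0,0,0,0],[0,20,0,0,0,0,0],[-5,35,-5,0,0,0,0],[-20,52,-5,0,0,0,0],[-40,68,-5,0,0,0,0],[-58,76,-5,0,0,0,0],[-68,76,0,0,0,0,0],[-68,76,20,0,0,0,0],[-68,76,42,0,0,0,0],[-68,76,55,0,0,0,0],[-68,76,60,0,0,0,0],[-68,76,60,0,0,0,0],[-68,76,60,0,0,0,0]]]'
python3 - <<'E'
from h import *
f,c=img("scene")
print(go(loc(-43,-50,72))[0],blobs(f[195:260,255:330],(0,120,60),(8,255,255)),blobs(f[195:260,255:330],(40,90,40),(80,255,255)))
s=6;im=cv2.resize(f[170:260,240:340],None,fx=s,fy=s,interpolation=cv2.INTER_CUBIC);cv2.imwrite("pics/c4.png",im[:,:,::-1])
E
```

```text
t: 7.2
ee_pos: [526.8, 116.7, 82.6]
orientation: [-3.139, -0.118, -0.001]
ft_force: [0.8, -0.4, 1.0]
width: 0.5
grasp_force: 0.0
[-0.4 -0.4 10.8] [([17.5, 31.8], [15, 29, 6, 7, 36])] [([5.8, 5.4], [3, 4, 6, 4, 20])]
```

View pics/c4.png

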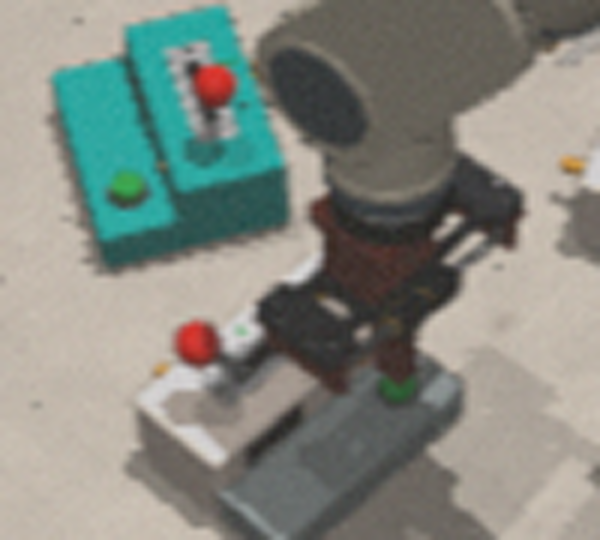

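Tips are centred above the green button (crop 398,388); the knob is at the second stop (197,343). Press down.

```bash
python3 -m inch '[[[0,0,4,0,0,0,0],[0,0,8,0,0,0,0],[0,0,11,0,0,0,0],[0,0,13,0,0,0,0],[0,0,15,0,0,0,0],[0,0,16.5,0,0,0,0],[0,0,17,0,0,0,0],[0,0,17,0,0,0,0]]]'
```

```text
t: 8.05
ee_pos: [526.5, 116.7, 66.1]
orientation: [-3.139, -0.118, -0.001]
ft_force: [-3.3, -0.7, 12.7]
width: 0.6
grasp_force: 6.5
```

12.7 N, well over 4.4 N, with tips at 47 mm (53−6): the button is fully down. Let go and retreat upward.

```bash
python3 -m inch '[[[0,0,-3,0,0,0,0],[0,0,-10,0,0,0,0],[0,0,-25,0,0,0,0],[0,0,-50,0,0,0,0],[0,0,-85,0,0,0,0],[-10,10,-115,0,0,0,0],[-30,30,-130,0,0,0,0],[-60,60,-135,0,0,0,0],[-90,90,-135,0,0,0,0],[-110,120,-135,0,0,0,0],[-120,140,-135,0,0,0,0],[-120,140,-135,0,0,0,0]]]'
python3 - <<'E'
from h import *
for n in("scene","top"):
    f,c=img(n);print(n,"red",blobs(f,(0,120,60),(8,255,255)));print("green",blobs(f,(40,90,40),(80,255,255)));print([b for b in blobs(f,(100,120,50),(130,255,255)) if b[1][4]<60])
    for p in((25,55,133),(-43,-50,53)):print(np.round(proj(c,loc(*p)),1))
    if n=="scene": cv2.imwrite("pics/end.png",cv2.resize(f[140:270,220:410],None,fx=4,fy=4,interpolation=cv2.INTER_CUBIC)[:,:,::-1])
E
```

```text
t: 9.25
ee_pos: [415.9, -33.5, 200.9]
orientation: [3.139, 0.113, 0.0]
ft_force: [-0.7, 0.2, 0.3]
width: 0.2
grasp_force: 0.0
scene red [([275.2, 183.5], [272, 181, 7, 7, 36]), ([272.4, 226.8], [269, 224, 7, 7, 36]), ([251.4, 344.0], [249, 337, 6, 15, 52])]
green [([260.7, 200.3], [258, 198, 6, 5, 21]), ([145.3, 230.1], [130, 214, 30, 33, 507]), ([305.9, 233.5], [303, 231, 6, 6, 25]), ([196.4, 276.2], [189, 270, 16, 14, 165])]
[]
[272.4 226.9]
[305.7 232.9]
top red [([290.2, 146.5], [287, 144, 7, 6, 36]), ([253.9, 187.1], [251, 184, 7, 7, 38]), ([185.7, 249.3], [182, 244, 8, 11, 38])]
green [([181.3, 93.7], [163, 78, 37, 33, 554]), ([277.1, 142.5], [274, 140, 7, 6, 29]), ([172.7, 188.3], [166, 182, 14, 14, 151]), ([282.6, 202.8], [280, 200, 6, 7, 30]), ([369.4, 203.5], [367, 201, 6, 6, 30]), ([424.2, 240.7], [406, 232, 38, 18, 603])]
[([365.1, 186.5], [362, 184, 7, 6, 37])]
[254.  187.1]
[282.7 202.8]
```

View pics/end.png

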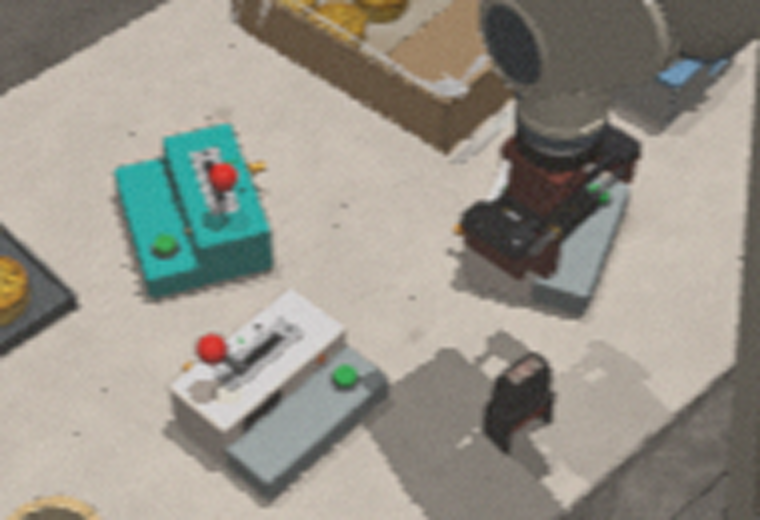

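The end picture shows the red knob at the second stop (212,348) and the button back out (345,377). The pump is in place, the blue and turquoise pumps are unchanged, and the arm is clear of everything.

```bash
python3 -c "
from workcell import ctrl
print(ctrl.close_job())"
```

```text
the job is handed in; nothing more can be done
None
```

The job is done and handed in: the red pump's lever is at its second stop, its start button was pressed fully down and let go, and the last pictures show no shift of the pump, the blue pump's knob and button, or the other things in view.

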